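# Square up and clamp plinth blanks for edge painting

### The arm

A 6-joint arm with a two-finger parallel gripper is mounted at the origin on the work surface. World frame = base frame: x ahead of the robot, y to its left, z up, the work surface at z = 0. Lengths are in m, angles in degrees, forces in N, time in s.
With the tool pointing down it reaches from about 0.25 to 0.725 m from the base axis. Payload 9.7 kg.
Tool frame: the origin (TCP) lies at the very end of the fingers, on their centre line; the grasp point (between the pads) lies 19 mm behind it; z points along the fingers, y is the line along which they close (so a half turn about z gives the same grasp; the last joint's range is limited). The gripper opens to 85 mm and grips with 20 to 120 N. Pads are 22 mm wide; open, the fingers measure 114 mm over their backs; the gripper's body (76 mm by 85 mm) begins 54 mm behind the grasp point. The pads swing forward as they close: fully open they stand 13 mm farther back than shut.
Start: joints at [63.426, 4.979, 10.078, 95.1, 0, 90], TCP at [0.246, 0.492, 0.194] pointing down, gripper open.
Joint ranges: [-179.16, 179.16], [-48.56, 103.87], [-65.8, 70.77], [-126.05, 130.52], [-82.76, 87.17], [-180, 180]. Speed limits (degrees/s): [127.2, 127.2, 147.25, 180, 180, 180].

### API

Orientations are given as [roll, pitch, yaw] about the fixed x, y, z axes, in that order (R = Rz(yaw) Ry(pitch) Rx(roll)).
In Python, from workcell import telemetry, optics, workorder gives the robot as it stands.
- The arm moves only by the shell command python3 -m handwheel 'ROWS' [FORCE]. ROWS is JSON, a list of rows, each an object of numbers: "tx", "ty", "tz": the shift along the tool's x, y, z in m; "ax", "ay", "az": the turn, a rotation vector about the tool's x, y, z in degrees; "jaw": the gripper command: -1 is shut, 1 is fully open, values between are in proportion. A call has exactly 10 rows; each row shifts and turns the commanded pose from where the row before left it, along the tool's axes as they then stand; what a row does not reach is not made up. A row lasts 1/8 s, in which the tool goes at most 62.5 mm and 10.7 degrees, less where a joint would pass 70% of its speed; a pose out of reach is approached as far as the arm can. A call is refused whole if a number of a shift passes 0.0625 or a number of a turn 10.7, either way. A call with a gripper value outside its range is refused whole. The fingers move at their own pace and stop on an object; FORCE is the grip in N (left out, the last holds). Time passes only in rows, so rows that do not move let the fingers close, or fill a call up. It gives the time, the measured TCP pose, the force, the opening and the grip force at its end, in the units of the state.
- telemetry.get_obs(): the state, without advancing time (a new reading comes with each control period).
- optics.camera(name): name is "side" or "top" or "wrist"; returns a dict with "color" (420x560x3 uint8, red, green, blue), "K" (3x3 intrinsics, pixels), "extrinsics" (4x4, takes a point from camera to world coordinates); the wrist camera has in their place "mount" (4x4, takes a point from camera to tool coordinates, whose origin is the TCP and whose axes are the flange's). Camera axes: x right, y down, z forward; pixel columns grow to the right and rows downward; lengths in m; the calibration is good to about 2 mm. A picture is of the moment at which its call begins: read the wrist's pose just before it. There is no depth.
- workorder.job_done(): hands the job in; it is judged then, once.
The state is a dict: "time": time; "q": joint angles; "qd": joint speeds; "joint_efforts": joint torques, N m; "ee_pos": TCP position; "tcp_rot": TCP orientation; "wrist_force": force on the tool from outside, world axes, zero at the start; "torque": the same for the moment, N m; "opening": finger opening in m; "grasp_force": force on a finger pad.
Only numpy, scipy, OpenCV 4.12 (cv2) and the standard library are available. Lean on these libraries where they do the work, as an engineer would, in place of code of your own. Each camera call takes 0.05 s, during which the arm holds its last target. There are 200 camera calls.

### The job

Get the three plywood plinth blanks ready for edge painting: tap them home against the back stop of the jig so that their front edges lie flush, and only then flip the toggle clamp's lever over, past centre, so that it snaps down and holds them. Don't bump the lamp, and leave the other things on the bench where they are.

Things in the scene. Friction and masses are not known exactly. Their poses are not given: they have to be found in the camera images.
- jig: Wooden jig screwed to the bench; x away from the robot, y left, origin on the bench under it. Board x -70..85, y -140..95, 18 mm thick. Right half: channel open to the robot, floor z 18 mm, side rails with faces at y -117 and -13 mm (20 and 24 mm high), aluminium back stop with face at x +60 mm, 28 mm high. Left half: block, top z 42 mm, carrying a toggle clamp.
- front_home (a point): Fixed point of the jig: the middle of the stack's front face when all blanks are home against the stop (jig x -80, y -65, z 30 mm; stack z 18..42 mm). It lies 10 mm out past the front of the base board, so fingertips may go lower than the blanks there. Axes as the jig. Home, each blank's origin is at jig x -10 mm.
- blank_low: Lowest of three equal loose plywood blanks lying in the channel, 140 (x) x 100 (y) x 8 mm, about 75 g; origin at the centre of its underside, axes as the jig. Each starts 8 to 30 mm short of the stop, each by its own amount. It slides freely in x, with 2 mm play beside each rail.
- blank_mid: Middle blank, lies on blank_low; otherwise the same.
- blank_top: Top blank, lies on blank_mid; otherwise the same. The clamp's rubber tip comes down on its middle.
- clamp_pivot (a point): Fixed pivot of the toggle clamp's arm (jig x -10, y 10, z 64 mm); axes as the jig. The steel clamp works in the upright plane jig x = -10 mm: its arm reaches right (-y) over the blanks, with a rubber-tipped screw 75 mm from the pivot; its lever trails left (+y). Open, the arm stands about 48 degrees raised, its end up to z 165 mm.
- grip (a point): Centre of the lever's black plastic grip, 100 long x 22 wide (jig x) x 16 mm thick. Its y axis points along the lever to the free end, its z axis out of the face to push on. Starts raised, about 65 to 75 degrees above level. Pushed left (+y) and down its centre passes jig y, z = 65, 194 mm at 80 degrees above level; 97, 186 at 60; 119, 163 at 40; 130, 128 at 20; 134, 87 at 0.
- grip_closed (a point): Fixed point of the jig where the grip's centre lies when clamped, lever level (jig x -10, y 134, z 87 mm); axes as the jig. The lever moves lightly until the tip meets the blanks about 25 degrees above level, then takes 2 to 5 N at the grip up to dead centre at about 10 degrees; past that it snaps down to its stop at 0 and stays. Let go earlier, it does not clamp.
- clamp_handle (a joint): Angle of the lever relative to the clamp arm in rad: 0 = clamped, against its stop past dead centre; about 0.15 = dead centre; about 0.5 = rubber tip meets the blanks; starts open at about 2.0 to 2.2.
- lamp: Fixed LED bar lamp: foot 150 mm across, origin under it; post 16 mm thick at the origin; head 36 x 310 x 16 mm, underside 310 mm above the bench, along its -y axis (lamp y +15 to -295, x -65 to -29 mm). It hangs right above the clamp lever, so a hand must lean in under it from the robot's side, 20 to 50 degrees off vertical.
- owls: Bystander: finished plinth 100 x 140 x 8 mm with two owl figurines, 110 mm tall with it; origin at the centre of its underside.
- paint_tin: Bystander: closed metal paint tin, 84 mm across, 98 mm tall; origin at the centre of its underside.
- cup: Bystander: white plastic cup, 72 mm across, 90 mm tall; origin at the centre of its underside.

How it is judged (in metres and radians):
On the way:
1. all three blanks are home against the back stop (within 3 mm) while the clamp is still open (x of each of blank_low, blank_mid, blank_top in the frame of jig above -0.013 m and value of joint clamp_handle above 0.7 rad), for 0.2 s.
At the end, for the whole second after the job is handed in: The three blanks lie stacked flat in the channel, each within 3 mm of touching the back stop (so flush), the clamp lever is past dead centre at its stop (within 0.06 rad), the clamp presses on the top blank with more than 5 N, and all is at rest (x of blank_low in the frame of jig between -0.013 and -0.007 m and x of blank_mid in the frame of jig between -0.013 and -0.007 m and x of blank_top in the frame of jig between -0.013 and -0.007 m and z of blank_low in the frame of jig below 0.021 m and z of blank_mid in the frame of jig below 0.029 m and z of blank_top in the frame of jig below 0.037 m and value of joint clamp_handle below 0.06 rad and velocity of joint clamp_handle between -0.05 and 0.05 rad/s and linear speed of each of blank_top, blank_mid, blank_low below 0.02 m/s and contact force between blank_top and clamp_arm above 5 N).
It fails at once if the lamp is bumped (over 3 N) (contact force between lamp and anything else above 3 N).
It fails at once if a bystander (owls, paint tin, cup) is moved more than 20 mm or tipped (distance of any of owls, paint_tin, cup from where it was at the start of the episode above 0.02 m or angle between any of owls, paint_tin, cup's own z axis and vertical above 0.4 rad).
It also fails if it takes over 51 s, if anything falls off the work surface, if the arm or the gripper's body presses on something with over 40 N, if the wrist force passes 120 N, or if a joint passes its speed limit or range.

## Working session

There is one attempt and no reset: what is moved stays moved. The work goes in short steps, Python scripts to look and compute and a shell command to move; the robot and the scene stay as the last step left them, time stands still between calls to the robot, and variables do not carry over. Pictures are saved under pics/ and viewed, at most 10 in all, crops included, and the job is handed in when it is done.

```bash
mkdir -p pics; ls; cat > a.py <<'E'
E
python3 - <<'E'
from workcell import telemetry, optics
import cv2, numpy as np
print(telemetry.get_obs())
for n in("top","side"):
    c=optics.camera(n); cv2.imwrite(f"pics/{n}0.png",c["color"][:,:,::-1]); np.savez(f"{n}0.npz",**c); print(n,c["K"],c["extrinsics"])
E
```

```text
pics
{'time': 0.0, 'q': array([ 6.34276280e+01,  5.00917592e+00,  1.00336596e+01,  9.51012526e+01,
       -2.42187533e-04,  8.99994380e+01]), 'qd': array([ 0.00109293, -0.0284816 ,  0.06215584,  0.03613881,  0.05636766,
        0.03903004]), 'joint_efforts': array([-1.16496056e-03, -5.20382631e+01,  4.64809263e+01,  1.61077548e-02,
       -1.29103191e-04, -6.28412948e-07]), 'ee_pos': array([0.24589749, 0.49163488, 0.19299447]), 'tcp_rot': array([-1.79923231e+02,  2.41434345e-04,  1.53428190e+02]), 'wrist_force': array([ 0.09709838,  0.07483419, -0.44759195]), 'torque': array([ 0.04054024, -0.02713085, -0.06823242]), 'grasp_force': 0.0, 'opening': 0.0854259975065619}
top [[515.35189797   0.         278.32507558]
 [  0.         515.35189797 216.49574109]
 [  0.           0.           1.        ]] [[-0.11204588 -0.97158125  0.20850804  0.37819348]
 [-0.99369511  0.11038845 -0.0196064   0.03175696]
 [-0.00396766 -0.20939024 -0.97782411  1.37775677]
 [ 0.          0.          0.          1.        ]]
side [[389.2918541    0.         269.98815575]
 [  0.         389.2918541  210.92269695]
 [  0.           0.           1.        ]] [[-0.96927642  0.1943187  -0.15080935  0.81363554]
 [ 0.24577693  0.78965037 -0.56217968  0.49251872]
 [ 0.00984463 -0.58197297 -0.81314854  0.7700326 ]
 [ 0.          0.          0.          1.        ]]
```

View pics/top0.png

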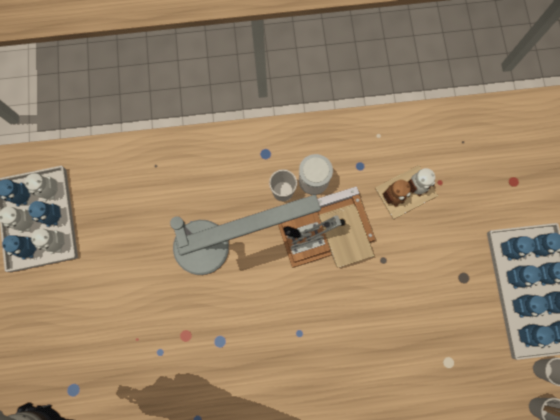

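View pics/side0.png

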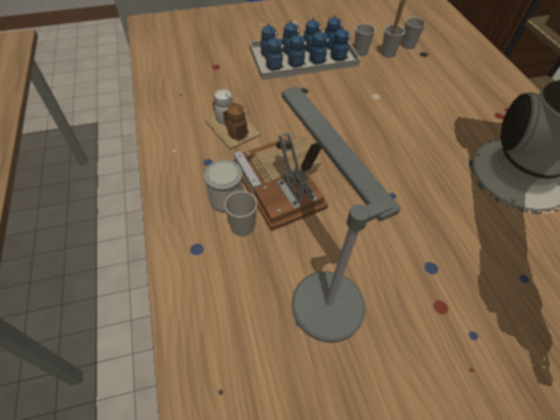

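Top: jig around (330,235), blanks' front edge near (355,262), lamp head (180..318, 245..205), owls (407,190), tin (316,172), cup (284,184). I'll enlarge both views to pick out the corners.

```bash
python3 - <<'E'
import cv2
a=cv2.imread("pics/top0.png")[180:275,270:390]; b=cv2.imread("pics/side0.png")[120:235,220:340]
cv2.imwrite("pics/ct.png",cv2.resize(a,None,fx=6,fy=6,interpolation=cv2.INTER_CUBIC)); cv2.imwrite("pics/cs.png",cv2.resize(b,None,fx=5,fy=5,interpolation=cv2.INTER_CUBIC))
E
```

```text
(no output)
```

View pics/ct.png

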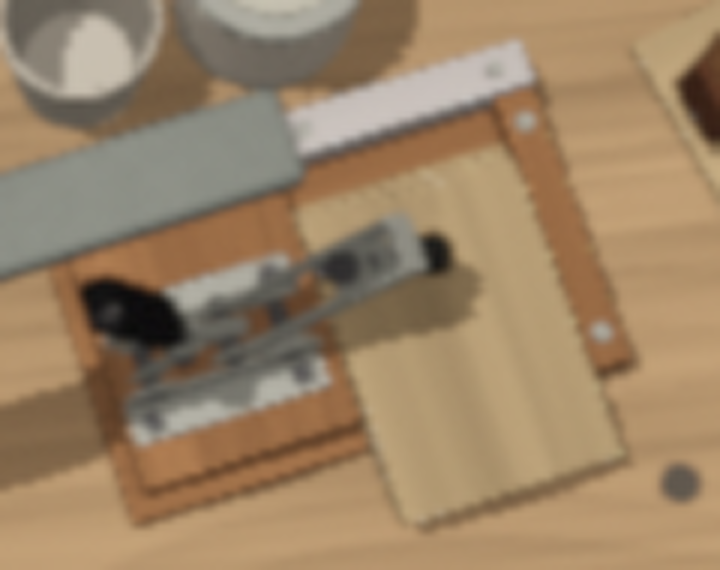

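View pics/cs.png

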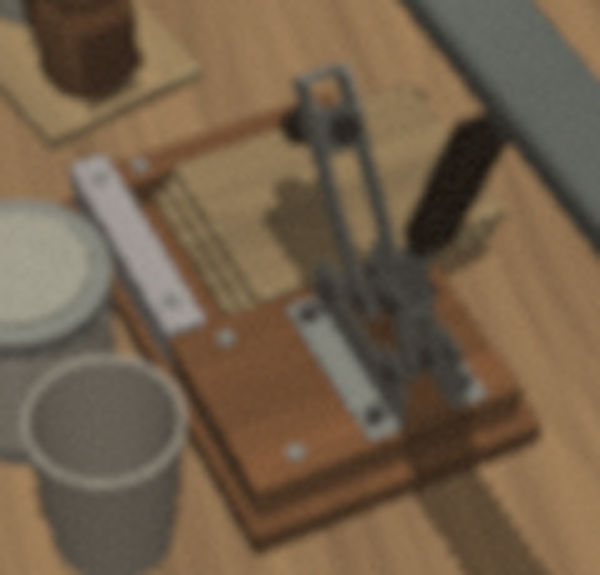

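The crops show the jig clearly: the top crop has the base's front-left corner at (135,515), the right rail's front-right end at (632,365), and the blank's front edge from (415,528) to (628,458). The side crop has the base's left bottom corners at (260,548) and (540,433). The lamp head ends at (300,180) in the top crop, over the grip. I'll fit the jig pose and lamp from these.

```bash
cat > h.py <<'E'
import numpy as np
from scipy.spatial.transform import Rotation as R
C={n:np.load(f"{n}0.npz") for n in("top","side")}
def ray(c,px,z):
    d=c["extrinsics"][:3,:3]@np.linalg.solve(c["K"],[*px,1]); o=c["extrinsics"][:3,3]
    return o+d*(z-o[2])/d[2]
def proj(c,p):
    T=np.linalg.inv(c["extrinsics"]); q=c["K"]@(T[:3,:3]@p+T[:3,3]); return q[:2]/q[2]
T=lambda u,v:(270+u/6,180+v/6)
S=lambda u,v:(220+u/5,120+v/5)
E
cat > m.py <<'E'
from h import *
from scipy.optimize import least_squares
P=[("top",T(135,515),(-70,95,18)),("top",T(632,365),(-70,-140,38)),("side",S(260,548),(85,95,0)),("side",S(540,435),(-70,95,0))]
W=np.array([ray(C[n],p,j[2]/1000)[:2] for n,p,j in P]); J=np.array([j[:2] for _,_,j in P])/1000
f=lambda a:(a[:2]+J@R.from_euler('z',a[2]).as_matrix()[:2,:2].T-W).ravel()
s=least_squares(f,[.5,-.05,0.2]); a=s.x
print("jig",a[:2],np.degrees(a[2])); print("res mm",(s.fun.reshape(-1,2)*1000).round(1))
Rz=R.from_euler('z',a[2]).as_matrix(); o=np.r_[a[:2],0]
j=lambda p:Rz.T@(p-o)*1000
for n,u in [("stopface right",(515,95)),("stopface left",(300,157))]: print(n,j(ray(C["top"],T(*u),.046)).round(1))
for u in [(415,528),(628,458),(370,430)]: print("blanktop front",j(ray(C["top"],T(*u),.042)).round(1))
for u in [(170,185),(240,308)]: print("blank back side view",j(ray(C["side"],S(*u),.042)).round(1))
for u in [(300,178),(270,92)]: print("lamp end",ray(C["top"],T(*u),.326 if u[0]==270 else .31), j(ray(C["top"],T(*u),.318)))
for u in [(118,295)]: print("grip end",j(ray(C["top"],T(*u),.2)))
print("tip grip side z.23", [j(ray(C["side"],S(475,115),z)).round(0) for z in (.2,.22,.24)], proj(C["top"],o+Rz@[-.01,.082,.19]),proj(C["side"],o+Rz@[-.01,.082,.19]))
# sanity: tip of raised arm / closed grip
fh=o+Rz@[-.08,-.065,.03]; print("front_home",fh, "grip_closed",o+Rz@[-.01,.134,.087])
np.savez("jig.npz",o=o,Rz=Rz)
E
python3 m.py
```

```text
jig [ 0.61492805 -0.09567356] 10.436544350172186
res mm [[-2.5  2.9]
 [ 1.4 -4.8]
 [ 1.8 -0.5]
 [-0.7  2.4]]
stopface right [  58.5 -123.4   46. ]
stopface left [ 59.4 -23.4  46. ]
blanktop front [-111.1  -21.1   42. ]
blanktop front [-109.1 -119.1   42. ]
blanktop front [-64.9 -15.7  42. ]
blank back side view [ 44.6 -98.6  42. ]
blank back side view [45.8 -9.7 42. ]
lamp end [ 0.61062643 -0.07927634  0.31      ] [ -2.82212377  18.03877418 318.        ]
lamp end [ 0.63902192 -0.07114568  0.326     ] [ 29.94773577  18.62843101 318.        ]
grip end [ -3.52689735  83.00492759 200.        ]
tip grip side z.23 [array([-30.,  56., 200.]), array([-18.,  73., 220.]), array([ -7.,  90., 240.])] [290.81649596 232.43575065] [312.09572162 157.78585338]
front_home [ 0.54802608 -0.17408993  0.03      ] grip_closed [0.58081987 0.0342981  0.087     ]
```

```bash
cat > m2.py <<'E'
from h import *
g=np.load("jig.npz"); o,Rz=g["o"],g["Rz"]
print("lamp foot",ray(C["top"],(201,247),.01),ray(C["side"],(329,304),.01))
for n,p in [("owl plinth",(407,192)),("tin",(316,170)),("cup",(284,184))]: print(n,ray(C["top"],p,.05))
w=lambda *p:(o+Rz@(np.array(p)/1000)).round(4)
print("pre",w(-150,-65,60),"grip70",w(-10,82,190))
E
python3 m2.py
python3 -m handwheel '[{"az":10.7},{"az":10.7},{"az":10.7},{"az":10.7},{"az":10.7},{"az":10.7},{"az":10.7},{"az":10.7},{"az":10.7},{"az":10.7,"jaw":0}]'
```

```text
lamp foot [0.6101246  0.21975679 0.01      ] [0.61277314 0.22383624 0.01      ]
owl plinth [ 0.68888799 -0.3423192   0.05      ]
tin [ 0.77680768 -0.10972236  0.05      ]
cup [ 0.74780667 -0.01987056  0.05      ]
pre [ 0.4792 -0.1868  0.06  ] grip70 [ 0.5902 -0.0168  0.19  ]$[0]: bad value
```

```bash
python3 -m handwheel '[{"az":10.5,"jaw":0},{"az":10.5,"jaw":0},{"az":10.5,"jaw":0},{"az":10.5,"jaw":0},{"az":10.5,"jaw":0},{"az":10.5,"jaw":0},{"az":10.5,"jaw":0},{"az":10.5,"jaw":0},{"az":10.5,"jaw":0},{"az":10.5,"jaw":0}]' || python3 -m handwheel --help
```

```text
$[0]: bad value
invalid input: not JSON, or not a number
```

```bash
python3 -m handwheel '[{"tx":0,"ty":0,"tz":0,"ax":0,"ay":0,"az":10.5,"jaw":0},{"tx":0,"ty":0,"tz":0,"ax":0,"ay":0,"az":10.5,"jaw":0},{"tx":0,"ty":0,"tz":0,"ax":0,"ay":0,"az":10.5,"jaw":0},{"tx":0,"ty":0,"tz":0,"ax":0,"ay":0,"az":10.5,"jaw":0},{"tx":0,"ty":0,"tz":0,"ax":0,"ay":0,"az":10.5,"jaw":0},{"tx":0,"ty":0,"tz":0,"ax":0,"ay":0,"az":10.5,"jaw":0},{"tx":0,"ty":0,"tz":0,"ax":0,"ay":0,"az":10.5,"jaw":0},{"tx":0,"ty":0,"tz":0,"ax":0,"ay":0,"az":10.5,"jaw":0},{"tx":0,"ty":0,"tz":0,"ax":0,"ay":0,"az":10.5,"jaw":0},{"tx":0,"ty":0,"tz":0,"ax":0,"ay":0,"az":10.5,"jaw":0}]'
```

```text
time: 1.35
ee_pos: [0.3019, 0.4547, 0.1932]
tcp_rot: [-176.9, 0.3, 54.7]
wrist_force: [0.6, 0.4, -0.2]
opening: 0.0427
grasp_force: 0.0
```

```bash
cat > st.py <<'E'
from h import *
from workcell import telemetry
import sys
g=np.load("jig.npz"); o,Rz=g["o"],g["Rz"]
s=telemetry.get_obs(); e=s["ee_pos"]; Rt=R.from_euler('xyz',s["tcp_rot"],degrees=True)
print("t",s["time"],"q",s["q"].round(1),"ee",e.round(4),"rpy",s["tcp_rot"].round(1),"jig",(Rz.T@(e-o)*1000).round(1),"F",s["wrist_force"].round(1),"Fjig",(Rz.T@s["wrist_force"]).round(1))
if len(sys.argv)>3: # target in jig mm [+ rpy in jig frame]
    a=[float(v) for v in sys.argv[1:]]; t=o+Rz@(np.array(a[:3])/1000)
    print("target",t.round(4),"tool shift m",Rt.inv().apply(t-e).round(4))
    if len(a)>3:
        Rg=R.from_matrix(Rz)*R.from_euler('xyz',a[3:],degrees=True); print("tool turn",np.degrees((Rt.inv()*Rg).as_rotvec()).round(1),"shift in target axes",Rg.inv().apply(t-e).round(4))
E
python3 st.py -150 -65 150 180 0 0
```

```text
t 1.35 q [ 54.6   4.7   9.6  95.3   3.1 179.9] ee [0.3019 0.4547 0.1932] rpy [-176.9    0.3   54.7] jig [-208.1  597.9  193.2] F [ 0.6  0.4 -0.2] Fjig [ 0.7  0.3 -0.2]
target [ 0.4792 -0.1868  0.15  ] tool shift m [-0.4209  0.517   0.0177]
tool turn [-2.8  1.5 44.3] shift in target axes [0.0581 0.6629 0.0432]
```

```bash
python3 -m handwheel '[{"tx":-0.038,"ty":0.047,"tz":0,"ax":0,"ay":0,"az":0,"jaw":0},{"tx":-0.038,"ty":0.047,"tz":0,"ax":0,"ay":0,"az":0,"jaw":0},{"tx":-0.038,"ty":0.047,"tz":0,"ax":0,"ay":0,"az":0,"jaw":0},{"tx":-0.038,"ty":0.047,"tz":0,"ax":0,"ay":0,"az":0,"jaw":0},{"tx":-0.038,"ty":0.047,"tz":0,"ax":0,"ay":0,"az":0,"jaw":0},{"tx":-0.038,"ty":0.047,"tz":0,"ax":0,"ay":0,"az":0,"jaw":0},{"tx":-0.038,"ty":0.047,"tz":0,"ax":0,"ay":0,"az":0,"jaw":0},{"tx":-0.038,"ty":0.047,"tz":0,"ax":0,"ay":0,"az":0,"jaw":0},{"tx":-0.038,"ty":0.047,"tz":0,"ax":0,"ay":0,"az":0,"jaw":0},{"tx":-0.038,"ty":0.047,"tz":0,"ax":0,"ay":0,"az":0,"jaw":0}]'; python3 st.py -150 -65 150 180 0 0
```

```text
time: 2.6
ee_pos: [0.4652, -0.1296, 0.1706]
tcp_rot: [-177.0, 0.2, 54.6]
wrist_force: [1.1, 0.0, -0.3]
opening: 0.0425
grasp_force: 0.0
t 2.6 q [-16.1  -1.4   0.9  95.2   0.8 109.3] ee [ 0.4652 -0.1296  0.1706] rpy [-177.     0.2   54.6] jig [-153.4   -6.2  170.6] F [ 1.1  0.  -0.3] Fjig [ 1.1 -0.2 -0.3]
target [ 0.4792 -0.1868  0.15  ] tool shift m [-0.0384  0.0456  0.0184]
tool turn [-2.8  1.4 44.1] shift in target axes [0.0034 0.0588 0.0206]
```

```bash
python3 -m handwheel '[{"tx":0,"ty":0,"tz":0,"ax":-0.6,"ay":0.3,"az":8.8,"jaw":0},{"tx":0,"ty":0,"tz":0,"ax":-0.6,"ay":0.3,"az":8.8,"jaw":0},{"tx":0,"ty":0,"tz":0,"ax":-0.6,"ay":0.3,"az":8.8,"jaw":0},{"tx":0,"ty":0,"tz":0,"ax":-0.6,"ay":0.3,"az":8.8,"jaw":0},{"tx":0,"ty":0,"tz":0,"ax":-0.6,"ay":0.3,"az":8.8,"jaw":0},{"tx":0.001,"ty":0.02,"tz":0.007,"ax":0,"ay":0,"az":0,"jaw":0},{"tx":0.001,"ty":0.02,"tz":0.007,"ax":0,"ay":0,"az":0,"jaw":0},{"tx":0.001,"ty":0.02,"tz":0.007,"ax":0,"ay":0,"az":0,"jaw":0},{"tx":0,"ty":0,"tz":0,"ax":0,"ay":0,"az":0,"jaw":0},{"tx":0,"ty":0,"tz":0,"ax":0,"ay":0,"az":0,"jaw":0}]'; python3 st.py -150 -65 12 180 0 0
python3 - <<'E'
from workcell import telemetry, optics
import cv2,numpy as np
s=telemetry.get_obs();c=optics.camera("wrist");np.savez("w1.npz",ee=s["ee_pos"],rot=s["tcp_rot"],**c)
cv2.imwrite("pics/w1.png",c["color"][:,:,::-1]);print(c["mount"])
E
```

```text
time: 3.85
ee_pos: [0.479, -0.1862, 0.1498]
tcp_rot: [179.8, -0.2, 10.6]
wrist_force: [0.1, 0.3, -0.4]
opening: 0.0427
grasp_force: 0.0
t 3.85 q [-2.120e+01 -9.000e-01 -8.000e-01  8.990e+01 -1.000e-01  1.482e+02] ee [ 0.479  -0.1862  0.1498] rpy [179.8  -0.2  10.6] jig [-150.1  -64.5  149.8] F [ 0.1  0.3 -0.4] Fjig [ 0.2  0.3 -0.4]
target [ 0.4792 -0.1868  0.012 ] tool shift m [-0.0003  0.0002  0.1378]
tool turn [ 0.2 -0.2  0.1] shift in target axes [1.000e-04 5.000e-04 1.378e-01]
[[ 3.47058603e-04 -9.64520425e-01 -2.64008009e-01  6.63209251e-02]
 [ 9.99998977e-01  7.01006240e-04 -1.24646442e-03  2.23737685e-04]
 [ 1.38731165e-03 -2.64007306e-01  9.64519682e-01 -1.77977974e-01]
 [ 0.00000000e+00  0.00000000e+00  0.00000000e+00  1.00000000e+00]]
```

View pics/w1.png

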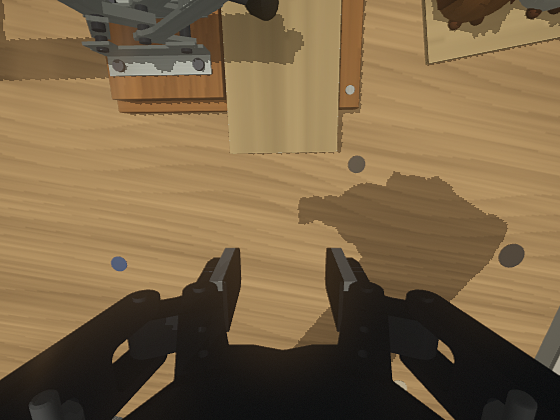

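The wrist picture shows the stack's front edge from (229,153) to (341,152), the base board's front-left corner at (119,110), and the right end at (360,108). I'll refine the jig from these.

```bash
cat > m3.py <<'E'
from h import *
g=np.load("jig.npz"); o,Rz=g["o"],g["Rz"]
w=dict(np.load("w1.npz")); Tt=np.eye(4); Tt[:3,:3]=R.from_euler('xyz',w["rot"],degrees=True).as_matrix(); Tt[:3,3]=w["ee"]
c={"K":w["K"],"extrinsics":Tt@w["mount"]}
j=lambda u,z:(Rz.T@(ray(c,u,z)-o)*1000).round(1)
print("blank",j((229,153),.042),j((341,152),.042),"sides",j((225,60),.042),j((339,60),.042))
print("base FL, FR",j((119,111),.018),j((119,111),0),j((360,108),.018),"rail R z38",j((360,108),.038),j((362,60),.038),j((340,60),.038))
E
python3 m3.py
```

```text
blank [-106.5  -14.7   42. ] [-105.3 -118.5   42. ] sides [-27.8 -14.7  42. ] [ -27.5 -112.6   42. ]
base FL, FR [-68.6  94.3  18. ] [-67.6 103.5   0. ] [ -65.1 -139.2   18. ] rail R z38 [ -66.4 -134.4   38. ] [ -26.7 -133.4   38. ] [ -26.7 -114.2   38. ]
```

```bash
python3 -m handwheel '[{"tx":0,"ty":0,"tz":0.028,"ax":0,"ay":0,"az":0,"jaw":0},{"tx":0,"ty":0,"tz":0.028,"ax":0,"ay":0,"az":0,"jaw":0},{"tx":0,"ty":0,"tz":0.028,"ax":0,"ay":0,"az":0,"jaw":0},{"tx":0,"ty":0,"tz":0.028,"ax":0,"ay":0,"az":0,"jaw":0},{"tx":0,"ty":0,"tz":0.028,"ax":0,"ay":0,"az":0,"jaw":0},{"tx":0.008,"ty":0,"tz":0,"ax":0,"ay":0,"az":0,"jaw":0},{"tx":0.008,"ty":0,"tz":0,"ax":0,"ay":0,"az":0,"jaw":0},{"tx":0.008,"ty":0,"tz":0,"ax":0,"ay":0,"az":0,"jaw":0},{"tx":0.006,"ty":0,"tz":0,"ax":0,"ay":0,"az":0,"jaw":0},{"tx":0.003,"ty":0,"tz":0,"ax":0,"ay":0,"az":0,"jaw":0}]'; python3 st.py -100 -65 10 180 0 0
```

```text
time: 5.15
ee_pos: [0.5127, -0.1802, 0.0104]
tcp_rot: [179.8, -0.2, 10.6]
wrist_force: [-0.1, 0.5, -0.4]
opening: 0.0424
grasp_force: 0.0
t 5.15 q [-1.930e+01  4.300e+00 -1.100e+01  7.450e+01 -1.000e-01  1.501e+02] ee [ 0.5127 -0.1802  0.0104] rpy [179.8  -0.2  10.6] jig [-115.9  -64.6   10.4] F [-0.1  0.5 -0.4] Fjig [ 0.   0.5 -0.4]
target [ 0.5284 -0.1777  0.01  ] tool shift m [0.0159 0.0005 0.0005]
tool turn [ 0.2 -0.2  0.2] shift in target axes [0.0159 0.0004 0.0004]
```

Now push slowly, 20 mm.

```bash
python3 -m handwheel '[{"tx":0.002,"ty":0,"tz":0,"ax":0,"ay":0,"az":0,"jaw":0},{"tx":0.002,"ty":0,"tz":0,"ax":0,"ay":0,"az":0,"jaw":0},{"tx":0.002,"ty":0,"tz":0,"ax":0,"ay":0,"az":0,"jaw":0},{"tx":0.002,"ty":0,"tz":0,"ax":0,"ay":0,"az":0,"jaw":0},{"tx":0.002,"ty":0,"tz":0,"ax":0,"ay":0,"az":0,"jaw":0},{"tx":0.002,"ty":0,"tz":0,"ax":0,"ay":0,"az":0,"jaw":0},{"tx":0.002,"ty":0,"tz":0,"ax":0,"ay":0,"az":0,"jaw":0},{"tx":0.002,"ty":0,"tz":0,"ax":0,"ay":0,"az":0,"jaw":0},{"tx":0.002,"ty":0,"tz":0,"ax":0,"ay":0,"az":0,"jaw":0},{"tx":0.002,"ty":0,"tz":0,"ax":0,"ay":0,"az":0,"jaw":0}]'; python3 st.py
```

```text
time: 6.4
ee_pos: [0.5319, -0.1766, 0.0102]
tcp_rot: [179.8, -0.2, 10.6]
wrist_force: [-0.2, -1.2, -0.1]
opening: 0.0427
grasp_force: 0.0
t 6.4 q [-1.830e+01  6.600e+00 -8.500e+00  7.470e+01 -1.000e-01  1.511e+02] ee [ 0.5319 -0.1766  0.0102] rpy [179.8  -0.2  10.6] jig [-96.4 -64.5  10.2] F [-0.2 -1.2 -0.1] Fjig [-0.4 -1.1 -0.1]
```

```bash
python3 -m handwheel '[{"tx":0.001,"ty":0,"tz":0,"ax":0,"ay":0,"az":0,"jaw":0},{"tx":0.001,"ty":0,"tz":0,"ax":0,"ay":0,"az":0,"jaw":0},{"tx":0.001,"ty":0,"tz":0,"ax":0,"ay":0,"az":0,"jaw":0},{"tx":0,"ty":0,"tz":0,"ax":0,"ay":0,"az":0,"jaw":0},{"tx":0,"ty":0,"tz":0,"ax":0,"ay":0,"az":0,"jaw":0},{"tx":0,"ty":0,"tz":0,"ax":0,"ay":0,"az":0,"jaw":0},{"tx":0,"ty":0,"tz":0,"ax":0,"ay":0,"az":0,"jaw":0},{"tx":0,"ty":0,"tz":0,"ax":0,"ay":0,"az":0,"jaw":0},{"tx":0,"ty":0,"tz":0,"ax":0,"ay":0,"az":0,"jaw":0},{"tx":0,"ty":0,"tz":0,"ax":0,"ay":0,"az":0,"jaw":0}]'; python3 st.py
```

```text
time: 7.65
ee_pos: [0.5347, -0.176, 0.0102]
tcp_rot: [179.8, -0.2, 10.6]
wrist_force: [-0.8, -0.4, -0.1]
opening: 0.0427
grasp_force: 0.0
t 7.65 q [-1.820e+01  6.900e+00 -8.100e+00  7.470e+01 -1.000e-01  1.512e+02] ee [ 0.5347 -0.176   0.0102] rpy [179.8  -0.2  10.6] jig [-93.4 -64.5  10.2] F [-0.8 -0.4 -0.1] Fjig [-0.9 -0.3 -0.1]
```

```bash
python3 -m handwheel '[{"tx":0.001,"ty":0,"tz":0,"ax":0,"ay":0,"az":0,"jaw":0},{"tx":0.001,"ty":0,"tz":0,"ax":0,"ay":0,"az":0,"jaw":0},{"tx":0.001,"ty":0,"tz":0,"ax":0,"ay":0,"az":0,"jaw":0},{"tx":0.001,"ty":0,"tz":0,"ax":0,"ay":0,"az":0,"jaw":0},{"tx":0,"ty":0,"tz":0,"ax":0,"ay":0,"az":0,"jaw":0},{"tx":0,"ty":0,"tz":0,"ax":0,"ay":0,"az":0,"jaw":0},{"tx":0,"ty":0,"tz":0,"ax":0,"ay":0,"az":0,"jaw":0},{"tx":0,"ty":0,"tz":0,"ax":0,"ay":0,"az":0,"jaw":0},{"tx":0,"ty":0,"tz":0,"ax":0,"ay":0,"az":0,"jaw":0},{"tx":0,"ty":0,"tz":0,"ax":0,"ay":0,"az":0,"jaw":0}]'; python3 st.py
```

```text
time: 8.9
ee_pos: [0.5386, -0.1753, 0.0102]
tcp_rot: [179.8, -0.2, 10.6]
wrist_force: [0.8, 0.6, -0.6]
opening: 0.0425
grasp_force: 0.0
t 8.9 q [-1.800e+01  7.400e+00 -7.600e+00  7.470e+01 -1.000e-01  1.514e+02] ee [ 0.5386 -0.1753  0.0102] rpy [179.8  -0.2  10.6] jig [-89.5 -64.5  10.2] F [ 0.8  0.6 -0.6] Fjig [ 0.9  0.4 -0.6]
```

```bash
python3 -m handwheel '[{"tx":0.001,"ty":0,"tz":0,"ax":0,"ay":0,"az":0,"jaw":0},{"tx":0.001,"ty":0,"tz":0,"ax":0,"ay":0,"az":0,"jaw":0},{"tx":0.001,"ty":0,"tz":0,"ax":0,"ay":0,"az":0,"jaw":0},{"tx":0,"ty":0,"tz":0,"ax":0,"ay":0,"az":0,"jaw":0},{"tx":0,"ty":0,"tz":0,"ax":0,"ay":0,"az":0,"jaw":0},{"tx":0,"ty":0,"tz":0,"ax":0,"ay":0,"az":0,"jaw":0},{"tx":0,"ty":0,"tz":0,"ax":0,"ay":0,"az":0,"jaw":0},{"tx":0,"ty":0,"tz":0,"ax":0,"ay":0,"az":0,"jaw":0},{"tx":0,"ty":0,"tz":0,"ax":0,"ay":0,"az":0,"jaw":0},{"tx":0,"ty":0,"tz":0,"ax":0,"ay":0,"az":0,"jaw":0}]'; python3 st.py
python3 - <<'E'
from workcell import telemetry, optics
import cv2,numpy as np
s=telemetry.get_obs();c=optics.camera("wrist");np.savez("w2.npz",ee=s["ee_pos"],rot=s["tcp_rot"],**c)
d=optics.camera("side")["color"][130:230,230:340]
cv2.imwrite("pics/w2.png",np.hstack([cv2.resize(c["color"],(448,336)),cv2.resize(d,(352,336),interpolation=2)])[:,:,::-1])
E
```

```text
time: 10.15
ee_pos: [0.5416, -0.1748, 0.0103]
tcp_rot: [179.8, -0.2, 10.6]
wrist_force: [-0.5, -0.0, -0.1]
opening: 0.0427
grasp_force: 0.0
t 10.15 q [-1.780e+01  7.700e+00 -7.200e+00  7.480e+01 -1.000e-01  1.516e+02] ee [ 0.5416 -0.1748  0.0103] rpy [179.8  -0.2  10.6] jig [-86.4 -64.5  10.3] F [-0.5 -0.  -0.1] Fjig [-0.5  0.  -0.1]
```

View pics/w2.png

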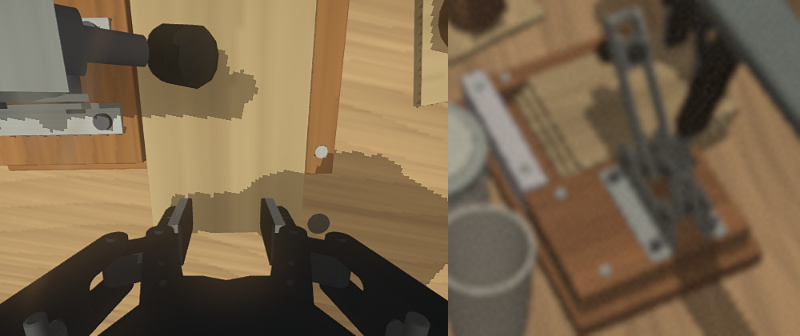

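The wrist half (scaled 0.8) shows the stack's front edge at row 232 between the fingers, with the fingertips at about row 200 drawn over it. I need the numbers.

```bash
cat > m4.py <<'E'
from h import *
g=np.load("jig.npz"); o,Rz=g["o"],g["Rz"]
def cam(f):
    w=dict(np.load(f)); Tt=np.eye(4); Tt[:3,:3]=R.from_euler('xyz',w["rot"],degrees=True).as_matrix(); Tt[:3,3]=w["ee"]
    return {"K":w["K"],"extrinsics":Tt@w["mount"]},Tt
c,Tt=cam("w2.npz"); j=lambda u,z:(Rz.T@(ray(c,np.array(u)/.8,z)-o)*1000).round(1)
print("front edge",[j((237,232),z) for z in(.042,.034,.026)],"base front R",j((318,173),.038),"L",j((70,169),.018))
print("blank sides",j((150,185),.042),j((303,185),.042))
for z in(0,-.01,-.02,-.03): print("finger at tool z",z,.8*proj(c,(Tt@[.011,.021,z,1])[:3]),.8*proj(c,(Tt@[.011,-.021,z,1])[:3]))
E
python3 m4.py
```

```text
front edge [array([-104.4,  -71.8,   42. ]), array([-109. ,  -72.2,   34. ]), array([-113.6,  -72.6,   26. ])] base front R [ -64.2 -123.5   38. ] L [-67.5  48.8  18. ]
blank sides [-71.3 -16.   42. ] [ -71.  -113.2   42. ]
finger at tool z 0 [253.59747664 176.81191697] [198.73935446 176.77114791]
finger at tool z -0.01 [255.07704091 180.90457818] [197.22318348 180.86036981]
finger at tool z -0.02 [256.72756092 185.47012452] [195.53188198 185.42193129]
finger at tool z -0.03 [258.58048294 190.5955403 ] [193.6332465  190.54268739]
```

```bash
python3 - <<'E'
from h import *
from workcell import optics
import cv2
g=np.load("jig.npz"); o,Rz=g["o"],g["Rz"]
c=optics.camera("side"); im=c["color"][:,:,::-1].copy()
for z,col in((10,(0,0,255)),(55,(0,255,0)),(83,(255,0,0))):
    for y in(-65-35,-65+35):
        p=proj(c,o+Rz@(np.array([-86,y,z])/1000)); print(z,y,p.round(1)); cv2.circle(im,tuple(int(round(v)) for v in p),1,col,-1)
cv2.imwrite("pics/s2.png",cv2.resize(im[60:200,230:400],None,fx=4,fy=4,interpolation=2))
print(np.load("w2.npz")["K"])
E
```

```text
10 -100 [298.5 150.4]
10 -30 [310.7 168.1]
55 -100 [299.6 138.2]
55 -30 [312.4 156.1]
83 -100 [300.4 130.1]
83 -30 [313.5 148.2]
[[304.11748781   0.         282.69705859]
 [  0.         304.11748781 210.59007806]
 [  0.           0.           1.        ]]
```

View pics/s2.png

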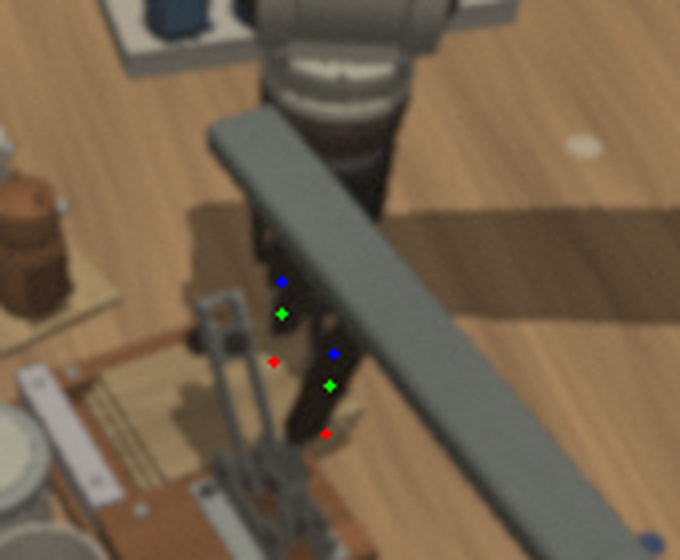

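The right fingertip ends near z 45–55 mm, above the stack. So the tips are well behind the nominal TCP and nothing has been pushed yet. I'll retreat, shut the jaws and check where the tips are.

```bash
python3 -m handwheel '[{"tx":-0.03,"ty":0,"tz":-0.005,"ax":0,"ay":0,"az":0,"jaw":0},{"tx":-0.035,"ty":0,"tz":0,"ax":0,"ay":0,"az":0,"jaw":0},{"tx":0,"ty":0,"tz":0,"ax":0,"ay":0,"az":0,"jaw":-1},{"tx":0,"ty":0,"tz":0,"ax":0,"ay":0,"az":0,"jaw":-1},{"tx":0,"ty":0,"tz":0,"ax":0,"ay":0,"az":0,"jaw":-1},{"tx":0,"ty":0,"tz":0,"ax":0,"ay":0,"az":0,"jaw":-1},{"tx":0,"ty":0,"tz":0,"ax":0,"ay":0,"az":0,"jaw":-1},{"tx":0,"ty":0,"tz":0,"ax":0,"ay":0,"az":0,"jaw":-1},{"tx":0,"ty":0,"tz":0,"ax":0,"ay":0,"az":0,"jaw":-1},{"tx":0,"ty":0,"tz":0,"ax":0,"ay":0,"az":0,"jaw":-1}]' 20; python3 st.py
python3 - <<'E'
from h import *
from workcell import telemetry, optics
import cv2
s=telemetry.get_obs();c=optics.camera("wrist");np.savez("w3.npz",ee=s["ee_pos"],rot=s["tcp_rot"],**c)
im=c["color"][:,:,::-1].copy(); Ti=np.linalg.inv(c["mount"])
for z,col in((0,(0,0,255)),(-.02,(0,255,255)),(-.045,(0,255,0))):
  for x in(-.011,.011):
    p=c["K"]@(Ti@[x,0,z,1])[:3]; p=p[:2]/p[2]; print(z,x,p.round(0)); cv2.circle(im,tuple(int(v) for v in p),2,col,-1)
d=optics.camera("side")["color"][60:200,230:400,::-1]
cv2.imwrite("pics/w3.png",np.hstack([cv2.resize(im,(440,330)),cv2.resize(d,(360,330),interpolation=2)]))
E
```

```text
time: 11.55
ee_pos: [0.4777, -0.1867, 0.0151]
tcp_rot: [179.8, -0.2, 10.6]
wrist_force: [0.4, 0.2, -0.4]
opening: 0.0
grasp_force: 0.0
t 11.55 q [-2.130e+01  0.000e+00 -1.480e+01  7.490e+01 -1.000e-01  1.481e+02] ee [ 0.4777 -0.1867  0.0151] rpy [179.8  -0.2  10.6] jig [-151.5  -64.7   15.1] F [ 0.4  0.2 -0.4] Fjig [ 0.4  0.1 -0.4]
0 -0.011 [283. 254.]
0 0.011 [283. 221.]
-0.02 -0.011 [283. 268.]
-0.02 0.011 [283. 232.]
-0.045 -0.011 [283. 291.]
-0.045 0.011 [283. 249.]
```

View pics/w3.png

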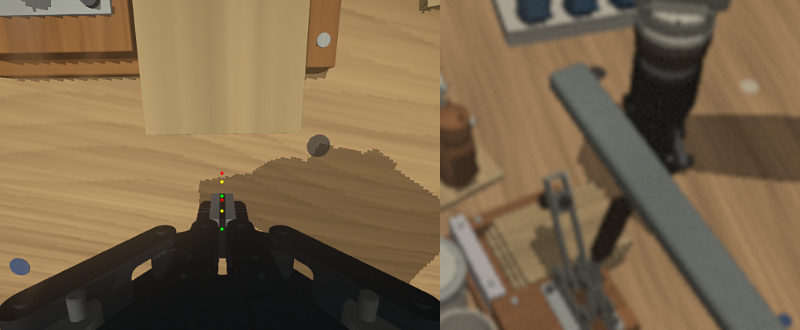

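```bash
python3 - <<'E'
from h import *
for z in(.015,.035,.06): print(z,proj(C["side"],np.array([.4777,-.1867,z])).round(1))
E
python3 -m handwheel '[{"tx":0,"ty":0,"tz":0.0015,"ax":0,"ay":0,"az":0,"jaw":-1},{"tx":0,"ty":0,"tz":0.0015,"ax":0,"ay":0,"az":0,"jaw":-1},{"tx":0,"ty":0,"tz":0.0015,"ax":0,"ay":0,"az":0,"jaw":-1},{"tx":0,"ty":0,"tz":0.0015,"ax":0,"ay":0,"az":0,"jaw":-1},{"tx":0,"ty":0,"tz":0.0015,"ax":0,"ay":0,"az":0,"jaw":-1},{"tx":0,"ty":0,"tz":0.0015,"ax":0,"ay":0,"az":0,"jaw":-1},{"tx":0,"ty":0,"tz":0.0015,"ax":0,"ay":0,"az":0,"jaw":-1},{"tx":0,"ty":0,"tz":0.0015,"ax":0,"ay":0,"az":0,"jaw":-1},{"tx":0,"ty":0,"tz":0.0015,"ax":0,"ay":0,"az":0,"jaw":-1},{"tx":0,"ty":0,"tz":0.0015,"ax":0,"ay":0,"az":0,"jaw":-1}]'
```

```text
0.015 [326.3 150.6]
0.035 [327.2 145.2]
0.06 [328.5 138.3]
time: 12.9
ee_pos: [0.4777, -0.1867, -0.0001]
tcp_rot: [179.8, -0.2, 10.6]
wrist_force: [0.2, 0.8, 0.3]
opening: 0.0001
grasp_force: 0.0
```

```bash
python3 -m handwheel '[{"tx":0,"ty":0,"tz":0.0008,"ax":0,"ay":0,"az":0,"jaw":0},{"tx":0,"ty":0,"tz":0.0008,"ax":0,"ay":0,"az":0,"jaw":0},{"tx":0,"ty":0,"tz":0.0008,"ax":0,"ay":0,"az":0,"jaw":0},{"tx":0,"ty":0,"tz":0.0008,"ax":0,"ay":0,"az":0,"jaw":0},{"tx":0,"ty":0,"tz":0.0008,"ax":0,"ay":0,"az":0,"jaw":0},{"tx":0,"ty":0,"tz":0,"ax":0,"ay":0,"az":0,"jaw":0},{"tx":0,"ty":0,"tz":0,"ax":0,"ay":0,"az":0,"jaw":0},{"tx":0,"ty":0,"tz":0,"ax":0,"ay":0,"az":0,"jaw":0},{"tx":0,"ty":0,"tz":0,"ax":0,"ay":0,"az":0,"jaw":0},{"tx":0,"ty":0,"tz":0,"ax":0,"ay":0,"az":0,"jaw":0}]'
```

```text
time: 14.15
ee_pos: [0.4777, -0.1867, -0.004]
tcp_rot: [179.8, -0.2, 10.6]
wrist_force: [0.6, -0.4, -0.7]
opening: 0.0426
grasp_force: 0.0
```

The reported TCP is 4 mm below the bench with no contact, so the real fingertips sit about 44 mm behind it. I'll work with that offset.

```bash
python3 -m handwheel '[{"tx":0,"ty":0,"tz":0.004,"ax":0,"ay":0,"az":0,"jaw":0},{"tx":0,"ty":0,"tz":0.004,"ax":0,"ay":0,"az":0,"jaw":0},{"tx":0,"ty":0,"tz":0.004,"ax":0,"ay":0,"az":0,"jaw":0},{"tx":0,"ty":0,"tz":0.004,"ax":0,"ay":0,"az":0,"jaw":0},{"tx":0,"ty":0,"tz":0.004,"ax":0,"ay":0,"az":0,"jaw":0},{"tx":0,"ty":0,"tz":0.003,"ax":0,"ay":0,"az":0,"jaw":0},{"tx":0,"ty":0,"tz":0.003,"ax":0,"ay":0,"az":0,"jaw":0},{"tx":0.01,"ty":0,"tz":0.001,"ax":0,"ay":0,"az":0,"jaw":0},{"tx":0.01,"ty":0,"tz":0,"ax":0,"ay":0,"az":0,"jaw":0},{"tx":0.008,"ty":0,"tz":0,"ax":0,"ay":0,"az":0,"jaw":0}]';python3 st.py
python3 - <<'E'
from h import *
from workcell import telemetry, optics
import cv2
s=telemetry.get_obs();c=optics.camera("wrist");np.savez("w4.npz",ee=s["ee_pos"],rot=s["tcp_rot"],**c)
d=optics.camera("side")["color"][60:200,230:400]
cv2.imwrite("pics/w4.png",np.hstack([cv2.resize(c["color"],(440,330)),cv2.resize(d,(360,330),interpolation=2)])[:,:,::-1])
E
```

```text
time: 15.4
ee_pos: [0.5064, -0.1815, -0.0308]
tcp_rot: [179.8, -0.2, 10.6]
wrist_force: [0.0, -0.2, -0.1]
opening: 0.0423
grasp_force: 0.0
t 15.4 q [-1.970e+01  4.900e+00 -1.500e+01  6.990e+01 -1.000e-01  1.497e+02] ee [ 0.5064 -0.1815 -0.0308] rpy [179.8  -0.2  10.6] jig [-122.3  -64.7  -30.8] F [ 0.  -0.2 -0.1] Fjig [ 0.  -0.2 -0.1]
```

View pics/w4.png

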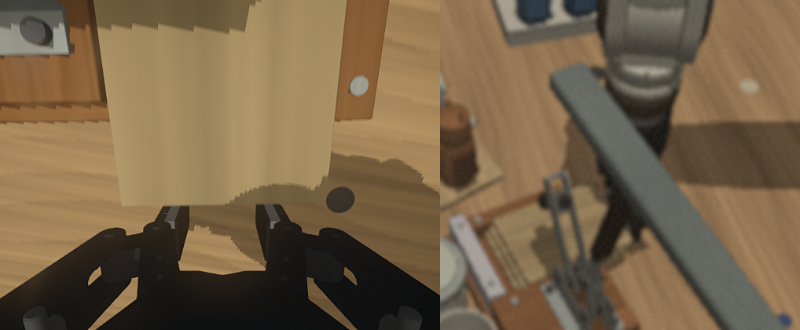

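The stack's front edge (row 206) now hides the fingertips, so they are low in front of it. Pushing.

```bash
python3 -m handwheel '[{"tx":0.003,"ty":0,"tz":0,"ax":0,"ay":0,"az":0,"jaw":0},{"tx":0.003,"ty":0,"tz":0,"ax":0,"ay":0,"az":0,"jaw":0},{"tx":0.003,"ty":0,"tz":0,"ax":0,"ay":0,"az":0,"jaw":0},{"tx":0.003,"ty":0,"tz":0,"ax":0,"ay":0,"az":0,"jaw":0},{"tx":0.003,"ty":0,"tz":0,"ax":0,"ay":0,"az":0,"jaw":0},{"tx":0.003,"ty":0,"tz":0,"ax":0,"ay":0,"az":0,"jaw":0},{"tx":0.003,"ty":0,"tz":0,"ax":0,"ay":0,"az":0,"jaw":0},{"tx":0.002,"ty":0,"tz":0,"ax":0,"ay":0,"az":0,"jaw":0},{"tx":0.002,"ty":0,"tz":0,"ax":0,"ay":0,"az":0,"jaw":0},{"tx":0.002,"ty":0,"tz":0,"ax":0,"ay":0,"az":0,"jaw":0}]'; python3 st.py | cut -c1-400; python3 - <<'E'
from workcell import telemetry
print(telemetry.get_obs()["torque"])
E
```

```text
time: 16.75
ee_pos: [0.532, -0.1767, -0.0308]
tcp_rot: [179.8, -0.2, 10.6]
wrist_force: [-1.9, 0.2, -0.1]
opening: 0.0424
grasp_force: 0.7
t 16.75 q [-1.830e+01  7.900e+00 -1.170e+01  7.010e+01 -1.000e-01  1.511e+02] ee [ 0.532  -0.1767 -0.0308] rpy [179.8  -0.2  10.6] jig [-96.2 -64.6 -30.8] F [-1.9  0.2 -0.1] Fjig [-1.8  0.5 -0.1]
[0.00605076 0.26993604 0.02473514]
```

Sliding friction of about 2 N. Continue in 1 mm steps.

```bash
python3 -m handwheel '[{"tx":0.001,"ty":0,"tz":0,"ax":0,"ay":0,"az":0,"jaw":0},{"tx":0.001,"ty":0,"tz":0,"ax":0,"ay":0,"az":0,"jaw":0},{"tx":0.001,"ty":0,"tz":0,"ax":0,"ay":0,"az":0,"jaw":0},{"tx":0.001,"ty":0,"tz":0,"ax":0,"ay":0,"az":0,"jaw":0},{"tx":0.001,"ty":0,"tz":0,"ax":0,"ay":0,"az":0,"jaw":0},{"tx":0.001,"ty":0,"tz":0,"ax":0,"ay":0,"az":0,"jaw":0},{"tx":0,"ty":0,"tz":0,"ax":0,"ay":0,"az":0,"jaw":0},{"tx":0,"ty":0,"tz":0,"ax":0,"ay":0,"az":0,"jaw":0},{"tx":0,"ty":0,"tz":0,"ax":0,"ay":0,"az":0,"jaw":0},{"tx":0,"ty":0,"tz":0,"ax":0,"ay":0,"az":0,"jaw":0}]'; python3 st.py | cut -c1-400
```

```text
time: 18.0
ee_pos: [0.5379, -0.1756, -0.0307]
tcp_rot: [179.8, -0.2, 10.6]
wrist_force: [-1.0, 0.2, 0.2]
opening: 0.0426
grasp_force: 0.0
t 18.0 q [-1.800e+01  8.600e+00 -1.090e+01  7.020e+01 -1.000e-01  1.514e+02] ee [ 0.5379 -0.1756 -0.0307] rpy [179.8  -0.2  10.6] jig [-90.2 -64.7 -30.7] F [-1.   0.2  0.2] Fjig [-1.   0.4  0.2]
```

```bash
python3 -m handwheel '[{"tx":0.001,"ty":0,"tz":0,"ax":0,"ay":0,"az":0,"jaw":0},{"tx":0.001,"ty":0,"tz":0,"ax":0,"ay":0,"az":0,"jaw":0},{"tx":0.001,"ty":0,"tz":0,"ax":0,"ay":0,"az":0,"jaw":0},{"tx":0,"ty":0,"tz":0,"ax":0,"ay":0,"az":0,"jaw":0},{"tx":0,"ty":0,"tz":0,"ax":0,"ay":0,"az":0,"jaw":0},{"tx":0,"ty":0,"tz":0,"ax":0,"ay":0,"az":0,"jaw":0},{"tx":0,"ty":0,"tz":0,"ax":0,"ay":0,"az":0,"jaw":0},{"tx":0,"ty":0,"tz":0,"ax":0,"ay":0,"az":0,"jaw":0},{"tx":0,"ty":0,"tz":0,"ax":0,"ay":0,"az":0,"jaw":0},{"tx":0,"ty":0,"tz":0,"ax":0,"ay":0,"az":0,"jaw":0}]'; python3 st.py | cut -c1-400
```

```text
time: 19.25
ee_pos: [0.5406, -0.175, -0.0308]
tcp_rot: [179.8, -0.2, 10.6]
wrist_force: [-4.7, -0.1, 2.2]
opening: 0.0426
grasp_force: 2.4
t 19.25 q [-1.790e+01  8.900e+00 -1.050e+01  7.030e+01 -1.000e-01  1.515e+02] ee [ 0.5406 -0.175  -0.0308] rpy [179.8  -0.2  10.6] jig [-87.4 -64.6 -30.8] F [-4.7 -0.1  2.2] Fjig [-4.7  0.7  2.2]
```

```bash
python3 -m handwheel '[{"tx":0.001,"ty":0,"tz":0,"ax":0,"ay":0,"az":0,"jaw":0},{"tx":0.001,"ty":0,"tz":0,"ax":0,"ay":0,"az":0,"jaw":0},{"tx":0,"ty":0,"tz":0,"ax":0,"ay":0,"az":0,"jaw":0},{"tx":0,"ty":0,"tz":0,"ax":0,"ay":0,"az":0,"jaw":0},{"tx":0,"ty":0,"tz":0,"ax":0,"ay":0,"az":0,"jaw":0},{"tx":0,"ty":0,"tz":0,"ax":0,"ay":0,"az":0,"jaw":0},{"tx":0,"ty":0,"tz":0,"ax":0,"ay":0,"az":0,"jaw":0},{"tx":0,"ty":0,"tz":0,"ax":0,"ay":0,"az":0,"jaw":0},{"tx":0,"ty":0,"tz":0,"ax":0,"ay":0,"az":0,"jaw":0},{"tx":0,"ty":0,"tz":0,"ax":0,"ay":0,"az":0,"jaw":0}]'; python3 st.py | cut -c1-400
python3 - <<'E'
from h import *
from workcell import telemetry, optics
import cv2
s=telemetry.get_obs();c=optics.camera("wrist");np.savez("w5.npz",ee=s["ee_pos"],rot=s["tcp_rot"],**c)
d=optics.camera("side")["color"][120:200,230:330]
cv2.imwrite("pics/w5.png",np.hstack([cv2.resize(c["color"],(440,330)),cv2.resize(d,(360,330),interpolation=2)])[:,:,::-1])
E
```

```text
time: 20.5
ee_pos: [0.5406, -0.175, -0.0309]
tcp_rot: [179.8, 0.0, 10.6]
wrist_force: [-15.5, -2.8, 9.6]
opening: 0.0424
grasp_force: 7.9
t 20.5 q [-17.8   9.1 -10.3  70.5  -0.2 151.6] ee [ 0.5406 -0.175  -0.0309] rpy [179.8   0.   10.6] jig [-87.5 -64.5 -30.9] F [-15.5  -2.8   9.6] Fjig [-15.8   0.    9.6]
```

View pics/w5.png

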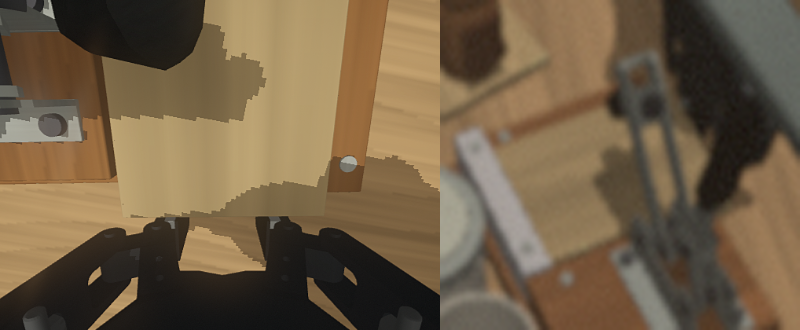

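The side half shows the stack's back edge flush with the aluminium stop, with no gap or steps, and the push force rises against a hard stop (15.8 N). The blanks are home. Next: back off, rise, turn and lean.

```bash
python3 -m handwheel '[{"tx":-0.01,"ty":0,"tz":0,"ax":0,"ay":0,"az":0,"jaw":0},{"tx":-0.04,"ty":0,"tz":0,"ax":0,"ay":0,"az":0,"jaw":0},{"tx":0,"ty":0,"tz":-0.045,"ax":0,"ay":0,"az":0,"jaw":-1},{"tx":0,"ty":0,"tz":-0.045,"ax":0,"ay":0,"az":0,"jaw":-1},{"tx":0,"ty":0,"tz":-0.045,"ax":0,"ay":0,"az":0,"jaw":-1},{"tx":0,"ty":0,"tz":-0.045,"ax":0,"ay":0,"az":-10,"jaw":-1},{"tx":0,"ty":0,"tz":0,"ax":0,"ay":0,"az":-10,"jaw":-1},{"tx":0,"ty":0,"tz":0,"ax":0,"ay":0,"az":-10,"jaw":-1},{"tx":0,"ty":0,"tz":0,"ax":0,"ay":0,"az":-10,"jaw":-1},{"tx":0,"ty":0,"tz":0,"ax":0,"ay":0,"az":-10,"jaw":-1}]'; python3 st.py -52 38 149 140 0 90
python3 -m handwheel '[{"tx":0,"ty":0,"tz":0,"ax":0,"ay":0,"az":-10,"jaw":-1},{"tx":0,"ty":0,"tz":0,"ax":0,"ay":0,"az":-10,"jaw":-1},{"tx":0,"ty":0,"tz":0,"ax":0,"ay":0,"az":-10,"jaw":-1},{"tx":0,"ty":0,"tz":0,"ax":0,"ay":0,"az":-10,"jaw":-1},{"tx":0,"ty":0,"tz":0,"ax":-8,"ay":0,"az":0,"jaw":-1},{"tx":0,"ty":0,"tz":0,"ax":-8,"ay":0,"az":0,"jaw":-1},{"tx":0,"ty":0,"tz":0,"ax":-8,"ay":0,"az":0,"jaw":-1},{"tx":0,"ty":0,"tz":0,"ax":-8,"ay":0,"az":0,"jaw":-1},{"tx":0,"ty":0,"tz":0,"ax":-8,"ay":0,"az":0,"jaw":-1},{"tx":0,"ty":0,"tz":0,"ax":0,"ay":0,"az":0,"jaw":-1}]'; python3 st.py -52 38 149 140 0 90
```

```text
time: 21.85
ee_pos: [0.4934, -0.1834, 0.1492]
tcp_rot: [179.7, -0.0, 60.9]
wrist_force: [-0.4, -0.1, 0.4]
opening: -0.0003
grasp_force: 0.0
t 21.85 q [-20.4   0.7   0.7  89.7  -0.   98.7] ee [ 0.4934 -0.1834  0.1492] rpy [179.7  -0.   60.9] jig [-135.4  -64.3  149.2] F [-0.4 -0.1  0.4] Fjig [-0.4 -0.1  0.4]
target [ 0.5569 -0.0677  0.149 ] tool shift m [ 0.132  -0.0008  0.0002]
tool turn [-38.   13.9 -37.8] shift in target axes [0.1023 0.0637 0.0537]
time: 23.1
ee_pos: [0.4911, -0.1835, 0.1472]
tcp_rot: [139.9, 0.1, 100.5]
wrist_force: [0.2, -0.1, 0.3]
opening: 0.0002
grasp_force: 0.0
t 23.1 q [-37.6 -33.1 -36.3  57.4  28.6  49.6] ee [ 0.4911 -0.1835  0.1472] rpy [1.399e+02 1.000e-01 1.005e+02] jig [-137.7  -63.9  147.2] F [ 0.2 -0.1  0.3] Fjig [ 0.2 -0.1  0.3]
target [ 0.5569 -0.0677  0.149 ] tool shift m [0.1019 0.0669 0.0537]
tool turn [0.1 0.1 0.1] shift in target axes [0.1019 0.0668 0.0537]
```

```bash
python3 -m handwheel '[{"tx":0.051,"ty":0,"tz":0,"ax":0,"ay":0,"az":0,"jaw":-1},{"tx":0.051,"ty":0,"tz":0,"ax":0,"ay":0,"az":0,"jaw":-1},{"tx":0,"ty":0.022,"tz":0.018,"ax":0,"ay":0,"az":0,"jaw":-1},{"tx":0,"ty":0.022,"tz":0.018,"ax":0,"ay":0,"az":0,"jaw":-1},{"tx":0,"ty":0.022,"tz":0.018,"ax":0,"ay":0,"az":0,"jaw":-1},{"tx":0,"ty":0.022,"tz":0.018,"ax":0,"ay":0,"az":0,"jaw":-1},{"tx":0,"ty":0.022,"tz":0.018,"ax":0,"ay":0,"az":0,"jaw":-1},{"tx":0,"ty":0.022,"tz":0.018,"ax":0,"ay":0,"az":0,"jaw":-1},{"tx":0,"ty":0,"tz":0,"ax":0,"ay":0,"az":0,"jaw":-1},{"tx":0,"ty":0,"tz":0,"ax":0,"ay":0,"az":0,"jaw":-1}]'; python3 st.py 34 57 149 140 0 90
```

```text
time: 24.35
ee_pos: [0.6421, -0.0514, 0.1518]
tcp_rot: [139.9, 0.2, 100.6]
wrist_force: [0.3, 0.1, 0.3]
opening: -0.0003
grasp_force: 0.0
t 24.35 q [-11.5 -22.6 -30.5  44.   13.9  72.6] ee [ 0.6421 -0.0514  0.1518] rpy [139.9   0.2 100.6] jig [ 34.8  38.6 151.8] F [0.3 0.1 0.3] Fjig [0.3 0.  0.3]
target [ 0.638  -0.0335  0.149 ] tool shift m [ 0.0184 -0.0023  0.0016]
tool turn [0.1 0.  0.3] shift in target axes [ 0.0184 -0.0024  0.0016]
```

```bash
python3 -m handwheel '[{"tx":0.005,"ty":0,"tz":0,"ax":0,"ay":0,"az":0,"jaw":-1},{"tx":0.005,"ty":0,"tz":0,"ax":0,"ay":0,"az":0,"jaw":-1},{"tx":0.004,"ty":0,"tz":0,"ax":0,"ay":0,"az":0,"jaw":-1},{"tx":0.004,"ty":0,"tz":0,"ax":0,"ay":0,"az":0,"jaw":-1},{"tx":0.004,"ty":0,"tz":0,"ax":0,"ay":0,"az":0,"jaw":-1},{"tx":0.004,"ty":0,"tz":0,"ax":0,"ay":0,"az":0,"jaw":-1},{"tx":0.004,"ty":0,"tz":0,"ax":0,"ay":0,"az":0,"jaw":-1},{"tx":0.004,"ty":0,"tz":0,"ax":0,"ay":0,"az":0,"jaw":-1},{"tx":0,"ty":0,"tz":0,"ax":0,"ay":0,"az":0,"jaw":-1},{"tx":0,"ty":0,"tz":0,"ax":0,"ay":0,"az":0,"jaw":-1}]'; python3 st.py | tail -1
python3 - <<'E'
from workcell import optics, telemetry
import cv2,numpy as np
s=telemetry.get_obs();c=optics.camera("side"); a=cv2.cvtColor(c["color"],cv2.COLOR_RGB2GRAY); cv2.imwrite("pics/s6.png",c["color"][:,:,::-1])
E
```

```text
time: 25.6
ee_pos: [0.6355, -0.0182, 0.1513]
tcp_rot: [139.8, 0.2, 100.6]
wrist_force: [0.2, 0.4, 0.3]
opening: 0.0004
grasp_force: 0.0
t 25.6 q [ -7.4 -24.6 -32.1  43.7  11.4  76. ] ee [ 0.6355 -0.0182  0.1513] rpy [139.8   0.2 100.6] jig [ 34.3  72.5 151.3] F [0.2 0.4 0.3] Fjig [0.3 0.3 0.3]
```

```bash
python3 -m handwheel '[{"tx":0.003,"ty":-0.0005,"tz":0.0006,"ax":0,"ay":0,"az":0,"jaw":-1},{"tx":0.003,"ty":-0.0005,"tz":0.0006,"ax":0,"ay":0,"az":0,"jaw":-1},{"tx":0.003,"ty":-0.001,"tz":0.001,"ax":0,"ay":0,"az":0,"jaw":-1},{"tx":0.003,"ty":-0.001,"tz":0.001,"ax":0,"ay":0,"az":0,"jaw":-1},{"tx":0.003,"ty":-0.001,"tz":0.0012,"ax":0,"ay":0,"az":0,"jaw":-1},{"tx":0.003,"ty":-0.001,"tz":0.0012,"ax":0,"ay":0,"az":0,"jaw":-1},{"tx":0.003,"ty":-0.001,"tz":0.0012,"ax":0,"ay":0,"az":0,"jaw":-1},{"tx":0.003,"ty":-0.001,"tz":0.0015,"ax":0,"ay":0,"az":0,"jaw":-1},{"tx":0.003,"ty":-0.001,"tz":0.0015,"ax":0,"ay":0,"az":0,"jaw":-1},{"tx":0.003,"ty":-0.001,"tz":0.0015,"ax":0,"ay":0,"az":0,"jaw":-1}]'; python3 st.py | tail -1
python3 - <<'E'
from h import *
from workcell import telemetry, optics
import cv2
a=cv2.imread("pics/side0.png").astype(int); 
s=telemetry.get_obs(); w=optics.camera("wrist"); np.savez("w7.npz",ee=s["ee_pos"],rot=s["tcp_rot"],**w); cv2.imwrite("pics/w7.png",w["color"][:,:,::-1])
b=optics.camera("top")["color"]; cv2.imwrite("pics/t7.png",b[:,:,::-1])
# clamp arm tip (dark rubber, over blank) and grip as dark blobs in the wrist image: list dark blobs
m=(w["color"].max(2)<45).astype(np.uint8); n,l,st,ce=cv2.connectedComponentsWithStats(m)
for i in range(1,n):
    if st[i,4]>150: print(st[i],ce[i].round())
E
```

```text
time: 26.9
ee_pos: [0.6304, 0.0114, 0.1366]
tcp_rot: [139.8, 0.2, 100.6]
wrist_force: [-0.1, -0.2, 0.7]
opening: -0.0002
grasp_force: 0.0
t 26.9 q [ -3.5 -25.9 -34.6  41.9   8.9  79. ] ee [0.6304 0.0114 0.1366] rpy [139.8   0.2 100.6] jig [ 34.6 102.5 136.6] F [-0.1 -0.2  0.7] Fjig [-0.2 -0.2  0.7]
[    0   205   560   215 52494] [279. 356.]
```

```bash
python3 - <<'E'
import cv2,numpy as np
for f in("top0","t7"):
    a=cv2.imread(f"pics/{f}.png")[195:262,318:372].max(2); m=(a<60).astype(np.uint8)
    n,l,st,ce=cv2.connectedComponentsWithStats(m)
    print(f,[(st[i][4],(ce[i]+[318,195]).round(1)) for i in range(1,n) if st[i][4]>8])
    h=cv2.imread(f"pics/{f}.png"); hs=cv2.cvtColor(h,cv2.COLOR_BGR2HSV)[205:245,325:375]; print("low-sat (steel) max col",325+np.where(((hs[...,1]<50)).any(0))[0][[0,-1]])
for f in("side0","s6"):
    a=cv2.imread(f"pics/{f}.png")[125:190,265:330].max(2); 
    n,l,st,ce=cv2.connectedComponentsWithStats((a<50).astype(np.uint8)); print(f,[(st[i][4],(ce[i]+[265,125]).round(1)) for i in range(1,n) if st[i][4]>8])
E
python3 - <<'E'
from h import *
g=np.load("jig.npz"); o,Rz=g["o"],g["Rz"]
for al in(48,30,15,0):
    r=np.radians(al); p=o+Rz@np.array([-.01,.010-.075*np.cos(r)-0.03*np.sin(r),.064+.075*np.sin(r)-.03*np.cos(r)]); print(al,"screw tip px top",proj(C["top"],p).round(1),"side",proj(C["side"],p).round(1))
E
```

```text
top0 [(np.int32(15), array([342.4, 221.9])), (np.int32(15), array([326.3, 224.3]))]
low-sat (steel) max col [325 371]
t7 []
low-sat (steel) max col [325 371]
side0 [(np.int32(12), array([278.4, 144.8])), (np.int32(15), array([288.5, 145.6])), (np.int32(246), array([310.8, 156.2]))]
s6 [(np.int32(304), array([309.6, 144.3])), (np.int32(204), array([314.9, 163.1]))]
48 screw tip px top [344.7 222.5] side [280.1 143.7]
30 screw tip px top [346.3 223.5] side [278.5 148.7]
15 screw tip px top [345.4 225.1] side [278.2 154.6]
0 screw tip px top [342.6 227.1] side [278.9 161.6]
```

```bash
cat > gr.py <<'E'
from h import *
from workcell import optics
import cv2
g=np.load("jig.npz"); o,Rz=g["o"],g["Rz"]
for al,y,z in((80,65,194),(70,82,190.5),(60,97,186),(40,119,163),(20,130,128),(0,134,87)): print(al,proj(C["side"],o+Rz@[-.01,y/1000,z/1000]).round(1),end=" ")
c=optics.camera("side")["color"]; cv2.imwrite("pics/s8.png",c[:,:,::-1])
for f in("side0","s6","s8"):
    a=cv2.imread(f"pics/{f}.png")[125:200,255:345].max(2)
    n,l,st,ce=cv2.connectedComponentsWithStats((a<55).astype(np.uint8)); print("\n",f,[(st[i][4],st[i][:4]+[255,125,0,0],(ce[i]+[255,125]).round(1)) for i in range(1,n) if st[i][4]>8])
E
python3 gr.py
```

```text
80 [308.4 150.9] 70 [312.1 157.6] 60 [315.4 164.1] 40 [319.4 179.1] 20 [320.1 193.6] 0 [318.8 206.5] 
 side0 [(np.int32(17), array([277, 142,   4,   6]), array([278.7, 144.9])), (np.int32(264), array([302, 141,  23,  31]), array([311. , 156.1])), (np.int32(20), array([286, 143,   6,   5]), array([288.6, 145.4]))]

 s6 [(np.int32(613), array([298, 126,  47,  49]), array([313. , 152.3])), (np.int32(108), array([332, 125,  13,  16]), array([340. , 129.9])), (np.int32(14), array([284, 142,   5,   4]), array([285.8, 143.4])), (np.int32(12), array([276, 145,   4,   5]), array([277.2, 146.8]))]

 s8 [(np.int32(104), array([333, 125,  12,  16]), array([340.3, 130. ])), (np.int32(528), array([304, 136,  41,  40]), array([319.3, 157.6])), (np.int32(15), array([275, 153,   4,   5]), array([276.3, 155.2])), (np.int32(262), array([304, 169,  31,  21]), array([320. , 182.1]))]
```

The side view confirms the lever follows: the grip blob is at (320,182), about 37° above level, and the arm tip has dropped to (276,155). Continue along the arc.

```bash
python3 -m handwheel '[{"tx":0.002,"ty":-0.0015,"tz":0.0017,"ax":0,"ay":0,"az":0,"jaw":-1},{"tx":0.002,"ty":-0.0015,"tz":0.0017,"ax":0,"ay":0,"az":0,"jaw":-1},{"tx":0.002,"ty":-0.0015,"tz":0.0018,"ax":0,"ay":0,"az":0,"jaw":-1},{"tx":0.0015,"ty":-0.0017,"tz":0.002,"ax":0,"ay":0,"az":0,"jaw":-1},{"tx":0.0015,"ty":-0.0017,"tz":0.002,"ax":0,"ay":0,"az":0,"jaw":-1},{"tx":0.0015,"ty":-0.0017,"tz":0.002,"ax":0,"ay":0,"az":0,"jaw":-1},{"tx":0.001,"ty":-0.0018,"tz":0.0021,"ax":0,"ay":0,"az":0,"jaw":-1},{"tx":0.001,"ty":-0.0018,"tz":0.0021,"ax":0,"ay":0,"az":0,"jaw":-1},{"tx":0.001,"ty":-0.0018,"tz":0.0021,"ax":0,"ay":0,"az":0,"jaw":-1},{"tx":0.001,"ty":-0.0018,"tz":0.0021,"ax":0,"ay":0,"az":0,"jaw":-1}]'; python3 st.py | tail -1; python3 gr.py | tail -1
```

```text
time: 28.3
ee_pos: [0.6278, 0.0253, 0.1111]
tcp_rot: [139.8, 0.2, 100.6]
wrist_force: [-0.9, -1.2, 1.6]
opening: 0.0001
grasp_force: 1.0
t 28.3 q [ -1.6 -26.  -37.6  38.8   7.7  80.5] ee [0.6278 0.0253 0.1111] rpy [139.8   0.2 100.6] jig [ 34.5 116.6 111.1] F [-0.9 -1.2  1.6] Fjig [-1.1 -1.   1.6]
 s8 [(np.int32(65), array([338, 125,   7,  15]), array([341.9, 131.5])), (np.int32(753), array([305, 146,  40,  42]), array([323.7, 167.3])), (np.int32(20), array([275, 156,   4,   7]), array([276.3, 159.2])), (np.int32(180), array([311, 185,  24,  15]), array([320.9, 193.9]))]
```

```bash
python3 -m handwheel '[{"tx":0.001,"ty":-0.0019,"tz":0.0023,"ax":0,"ay":0,"az":0,"jaw":-1},{"tx":0.001,"ty":-0.0019,"tz":0.0023,"ax":0,"ay":0,"az":0,"jaw":-1},{"tx":0.001,"ty":-0.0019,"tz":0.0023,"ax":0,"ay":0,"az":0,"jaw":-1},{"tx":0.001,"ty":-0.0019,"tz":0.0023,"ax":0,"ay":0,"az":0,"jaw":-1},{"tx":0.001,"ty":-0.0019,"tz":0.0023,"ax":0,"ay":0,"az":0,"jaw":-1},{"tx":0,"ty":-0.0019,"tz":0.0023,"ax":0,"ay":0,"az":0,"jaw":-1},{"tx":0,"ty":-0.0019,"tz":0.0023,"ax":0,"ay":0,"az":0,"jaw":-1},{"tx":0,"ty":-0.0019,"tz":0.0023,"ax":0,"ay":0,"az":0,"jaw":-1},{"tx":0,"ty":0,"tz":0,"ax":0,"ay":0,"az":0,"jaw":-1},{"tx":0,"ty":0,"tz":0,"ax":0,"ay":0,"az":0,"jaw":-1}]'; python3 st.py | tail -1; python3 gr.py | tail -1
```

```text
time: 29.6
ee_pos: [0.6268, 0.0302, 0.0867]
tcp_rot: [139.8, 0.2, 100.6]
wrist_force: [0.0, 0.1, 0.1]
opening: 0.0003
grasp_force: 0.0
t 29.6 q [ -1.  -25.5 -40.   36.    7.3  81. ] ee [0.6268 0.0302 0.0867] rpy [139.8   0.2 100.6] jig [ 34.5 121.7  86.7] F [0.  0.1 0.1] Fjig [0.1 0.1 0.1]
 s8 [(np.int32(12), array([342, 134,   3,   6]), array([343.3, 136.5])), (np.int32(844), array([306, 155,  39,  42]), array([325.9, 175.9])), (np.int32(20), array([275, 157,   5,   6]), array([276.4, 159.6]))]
```

Force is gone, so the lever snapped over. Retreat toward the robot and check.

```bash
python3 -m handwheel '[{"tx":0,"ty":0.004,"tz":-0.005,"ax":0,"ay":0,"az":0,"jaw":-1},{"tx":0,"ty":0.004,"tz":-0.005,"ax":0,"ay":0,"az":0,"jaw":-1},{"tx":0,"ty":-0.022,"tz":-0.018,"ax":0,"ay":0,"az":0,"jaw":-1},{"tx":0,"ty":-0.022,"tz":-0.018,"ax":0,"ay":0,"az":0,"jaw":-1},{"tx":0,"ty":-0.022,"tz":-0.018,"ax":0,"ay":0,"az":0,"jaw":-1},{"tx":0,"ty":-0.022,"tz":-0.018,"ax":0,"ay":0,"az":0,"jaw":-1},{"tx":0,"ty":-0.022,"tz":-0.018,"ax":0,"ay":0,"az":0,"jaw":-1},{"tx":0,"ty":-0.022,"tz":-0.018,"ax":0,"ay":0,"az":0,"jaw":-1},{"tx":0,"ty":0,"tz":0,"ax":0,"ay":0,"az":0,"jaw":-1},{"tx":0,"ty":0,"tz":0,"ax":0,"ay":0,"az":0,"jaw":-1}]'; sed -i 's/125:200,/125:225,/' gr.py; python3 st.py | tail -1; python3 gr.py
cat > m9.py <<'E'
from h import *
import cv2
from workcell import optics
g=np.load("jig.npz"); o,Rz=g["o"],g["Rz"]
t=optics.camera("top"); a=t["color"][:,:,::-1]; cv2.imwrite("pics/t9.png",a)
# grip in the top view: predicted closed pixel and dark blob; front edge scan on jig line y=-90 (z 42)
print("grip pred",proj(t,o+Rz@[-.01,.134,.087]).round(1))
n,l,st,ce=cv2.connectedComponentsWithStats((a[190:290,265:320].max(2)<55).astype(np.uint8)); print([(st[i][4],(ce[i]+[265,190]).round(1)) for i in range(1,n) if st[i][4]>8])
for f in("top0","t9"):
    im=cv2.imread(f"pics/{f}.png"); gr=[]
    for x in range(-125,-55,3):
        u=proj(t,o+Rz@[x/1000,-.09,.042]); gr.append(int(cv2.getRectSubPix(im,(3,3),tuple(u.astype(np.float32))).mean()))
    print(f,gr)
E
python3 m9.py
```

```text
time: 30.9
ee_pos: [0.486, -0.007, 0.0985]
tcp_rot: [141.2, -0.3, 101.0]
wrist_force: [-0.3, -0.1, 0.2]
opening: -0.0002
grasp_force: 0.0
t 30.9 q [ -9.2 -48.5 -49.5  52.   12.7  74.2] ee [ 0.486  -0.007   0.0985] rpy [141.2  -0.3 101. ] jig [-110.7  110.6   98.5] F [-0.3 -0.1  0.2] Fjig [-0.3 -0.1  0.2]
80 [308.4 150.9] 70 [312.1 157.6] 60 [315.4 164.1] 40 [319.4 179.1] 20 [320.1 193.6] 0 [318.8 206.5] 
 side0 [(np.int32(17), array([277, 142,   4,   6]), array([278.7, 144.9])), (np.int32(264), array([302, 141,  23,  31]), array([311. , 156.1])), (np.int32(20), array([286, 143,   6,   5]), array([288.6, 145.4]))]

 s6 [(np.int32(613), array([298, 126,  47,  49]), array([313. , 152.3])), (np.int32(108), array([332, 125,  13,  16]), array([340. , 129.9])), (np.int32(14), array([284, 142,   5,   4]), array([285.8, 143.4])), (np.int32(12), array([276, 145,   4,   5]), array([277.2, 146.8]))]

 s8 [(np.int32(20), array([275, 157,   4,   6]), array([276.4, 159.4])), (np.int32(339), array([304, 191,  28,  34]), array([317. , 208.2]))]
grip pred [270.4 245.6]
[(np.int32(175), array([276.4, 244.6]))]
top0 [149, 148, 146, 138, 122, 111, 119, 135, 145, 147, 147, 147, 147, 147, 147, 148, 147, 148, 148, 147, 147, 147, 148, 148]
t9 [152, 151, 150, 150, 153, 154, 150, 145, 141, 140, 142, 144, 141, 125, 106, 107, 127, 144, 149, 150, 150, 150, 150, 150]
```

Confirmed by measurement:
- **Grip:** it sits at (317,208), against (319,206) predicted for fully closed.
- **Stack:** its front edge moved about 28 mm, to the home line.

Handing in.

```bash
python3 -c "
from workcell import workorder
print(workorder.job_done())"
```

```text
the job is handed in; nothing more can be done
None
```

The three blanks are home against the back stop and the toggle clamp is snapped shut on them; the final camera measurements agree and the job was handed in at about 31 s, though no pass/fail verdict came back.

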